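Clear a carving blank and take a moisture reading

TASK

Pick up the red scraper block and use it to wipe the three dark wood chips off the sloping face of the carving blank onto the bench, then stand the scraper back down on the bench clear of the blank. Then take the yellow moisture meter out of its stand, set its sprung ball tip on the blue and white target on the blank, square to the sloping face, and press lightly so that the tip is pushed about half-way in; finish while still holding it there. Push the chips only with the scraper, never press the meter hard, and leave the mallet, glue bottle and offcut where they are.

Things in the scene. Friction and masses are not known exactly. Their poses are not given: they have to be found in the camera images.
- blank: fixed pale wood slab 190 x 190 x 24 mm on a grey rest; its upper face slopes 12 degrees, low edge towards the robot side. Origin on the bench (z = 0) under the middle of the face; own z vertical, own x horizontal and pointing uphill, own y level along the face. The middle of the face is 75 mm above the bench, the low edge 55 mm, the high edge 95 mm. It turns about the vertical between runs.
- mark: target painted flush on the blank's face: blue disc 34 mm across with a white ring and a blue centre dot. Origin at its centre on the face, half-way up the slope; it may lie up to 40 mm to either side of the middle of the face and can be hidden under a chip. Its z axis is the outward normal of the sloping face, x uphill along the face, y level.
- chip_a: loose dark brown wood chip 22 (x, up the slope) x 34 (y, along the face) x 14 mm, 12 g; origin at the centre of its underside. Starts on the face 32 mm below the middle line, up to 45 mm to either side
- chip_b: like chip_a, starts on the middle line of the face, up to 45 mm to either side
- chip_c: like chip_a, starts 32 mm above the middle line, up to 45 mm to either side
- scraper_center (a point): centre of the loose red scraper block with a black rubber foot, standing upright on the bench: 130 mm long (its x), 30 mm thick (its y), 70 mm high; this point is 35 mm above its underside. About 0.25 kg. Grip it across its 30 mm thickness. Left or right of the blank; the meter's stand is on the other side.
- stand: fixed plywood block 80 x 80 x 55 mm, origin at the centre of its underside, with an upright 26 mm hole through its middle in which the meter stands
- meter_center (a point): centre of the yellow body of the loose moisture meter, upright: body 34 mm (its x) x 30 mm (its y) x 70 mm high, its underside resting on the stand's top (55 mm above the bench), its top 125 mm above the bench. Below the body a black collar 20 mm across and a ball tip reach down into the hole: the lowest point of the ball is 75 mm below this point along the meter's z axis when the tip is out. 0.135 kg.
- meter_tip_end (a point): lowest point of the meter's steel ball (14 mm across); on the meter's long axis; moves with the tip
- meter_tip (a joint): how far the sprung ball tip is pushed into the meter, 0 (out) to 0.010 m (bottomed); the spring gives about 1 N at first movement, 3 N half-way and 5 N when bottomed
- mallet: bystander: carver's mallet standing on its dark blue head (84 mm wide, 230 mm high with handle); origin at the centre of its underside
- glue: bystander: white glue bottle 56 mm wide, 140 mm high, red cap; origin at the centre of its underside
- offcut: bystander: pale wood offcut about 90 x 70 x 95 mm; origin at the centre of its underside
There are look-alikes about, which are no part of the job. Of the things like the part that bears meter_center, leave any that is purple; of the rest the larger one is meant.

How it is judged:
On the way, in this order (a step that is already met when the one before it is completed fails the run):
1. all three chips are off the blank, down on the bench (height (world z) of each of chip_a, chip_b, chip_c below 0.045 m), for 0.2 s.
2. the scraper stands on the bench again, clear of the blank and let go (height (world z) of scraper_center below 0.045 m and angle between scraper_center's own z axis and vertical below 0.2 rad and contact force between scraper and blank below 0.05 N and contact force between scraper and the fingers below 0.05 N), for 0.2 s.
At the end, for the whole second after the job is handed in: Meter held: ball within 9 mm of the target centre, axis within 0.12 rad of square to the face, tip in 2 to 8.5 mm, 1 to 8 N on the blank, clear of its stand, still; all chips down on the bench; scraper upright on the bench, not touching the blank (all of step 1 and distance between meter_tip_end and mark below 0.009 m and angle between the z axis of meter_center and the z axis of mark, either way round below 0.12 rad and angle between meter_center's own z axis and vertical below 0.5 rad and contact force between meter and blank between 1 and 8 N and value of joint meter_tip between 0.002 and 0.0085 m and contact force between meter and the fingers above 1 N and contact force between meter and stand below 0.05 N and linear speed of each of meter, scraper below 0.02 m/s and height (world z) of scraper_center below 0.045 m and angle between scraper_center's own z axis and vertical below 0.2 rad and contact force between scraper and blank below 0.05 N); the arm keeps its last pose, push and grip.
It fails at once if a chip is touched by the hand or the meter instead of the scraper (contact force between any of chip_a, chip_b, chip_c and the arm above 0.5 N or contact force between any of chip_a, chip_b, chip_c and the fingers above 0.5 N or contact force between any of chip_a, chip_b, chip_c and meter above 0.5 N).
It fails at once if the meter is pressed hard on the blank (contact force between meter and blank above 20 N).
It fails at once if a bystander is disturbed (distance of any of mallet, glue, offcut from where it was at the start of the episode above 0.03 m).
It also fails if it takes over 64 s, if anything falls off the work surface, if the arm or the gripper's body presses on something with over 40 N, if the wrist force passes 120 N, or if a joint passes its speed limit or range.

ROBOT

A 7-joint arm with a two-finger parallel gripper is mounted at the origin on the work surface. World frame = base frame: x ahead of the robot, y to its left, z up, the work surface at z = 0. Lengths are in m, angles in rad, forces in N, time in s.
With the tool pointing down it reaches from about 0.35 to 0.9 m from the base axis. Payload 19.9 kg.
Tool frame: the origin (TCP) lies on the centre line of the jaws, within the pads' length; the fingertips stand 22 mm ahead of it and the grasp point (between the pads) lies 3 mm ahead of it (env.tip_extent is the distance from the TCP to the fingertips, in m); z points along the fingers, x is the direction in which the jaws open and shut, and the axes are right-handed (so a half turn about z gives the same grasp; the last joint's range is limited). The gripper opens to 85 mm and grips with 20 to 120 N. Pads are 22 mm wide; open, the fingers measure 114 mm over their backs; the gripper's body (76 mm by 85 mm) begins 54 mm behind the grasp point. The pads swing forward as they close: fully open they stand 13 mm farther back than shut.
Start: joints at [-1.258, 0.417, -0.01, 1.614, 0.005, 1.111, -0.053], TCP at [0.217, 0.586, 0.253] pointing down, gripper open.
Joint ranges: [-2.81, 2.81], [-0.39, 2.02], [-1.27, 1.25], [0.06, 2.57], [-1.19, 4.33], [0.19, 2], [-2.82, 2.82]. Speed limits (rad/s): [1.89, 1.89, 2.39, 2.39, 3.01, 3.01, 3.01].

INTERFACE

Orientations are given as a unit quaternion [w, x, y, z].
In Python, from workcell import env, viewer, hand_in gives the robot as it stands.
- The arm moves only by the tool apply_moves, never from a script. Its argument "rows" is a list of rows, each an object with "slide": the shift along the tool's x, y, z in cm, a list of three; "delta_rot": the turn, a rotation vector about the tool's x, y, z in degrees, a list of three; "grip": the finger opening in cm, from 0 to 8.54. A call has 1 to 20 rows; each row shifts and turns the commanded pose from where the row before left it, along the tool's axes as they then stand; what a row does not reach is not made up. A row lasts 1/8 s, in which the tool goes at most 62.5 mm and 10.7 degrees, less where a joint would pass 70% of its speed; a pose out of reach is approached as far as the arm can. A call is refused whole if a number of a shift passes 6.25 or a number of a turn 10.7, either way. A call with a gripper value outside its range is refused whole. The fingers move at their own pace and stop on an object; "squeeze" is the grip in N (left out, the last holds). Time passes only in rows, so rows that do not move let the fingers close. It gives the time, the measured TCP pose, the force and the opening at its end, in the units of the state.
- env.sense(): the state, without advancing time (a new reading comes with each control period).
- viewer.snapshot(name): name is "scene" or "top" or "wrist"; returns (picture, depth): 384x512x3 uint8, red, green, blue; 384x512 float32, m along the optical axis (not along the pixel's ray), 0 where there is no reading.
- viewer.camera_params(name): a dict with "fx", "fy", "cx", "cy" (pixels), "view" (4x4, takes a point from world to camera coordinates); the wrist camera has in their place "hand_eye" (4x4, takes a point from camera to tool coordinates, whose origin is the TCP and whose axes are the tool frame's). Camera axes: x right, y up, looking along -z (the intrinsics and any distortion apply to the point x, -y, -z); pixel columns grow to the right and rows downward; lengths in m; the calibration is good to about 2 mm. The wrist camera is an equidistant fisheye: a pixel r from the principal point sees the ray r / f radians off the axis. A picture is of the moment at which its call begins: read the wrist's pose just before it. camera_params takes no time and is no camera call.
- hand_in(): hands the job in, once; it reports no verdict.
The state is a dict: "time_s": time; "joints": joint angles; "qvel": joint speeds; "tau": joint torques, N m; "ee_pos": TCP position; "tcp_rot": TCP orientation; "ft_force": force on the tool from outside, world axes, zero at the start; "ft_torque": the same for the moment, N m; "grip_width": opening from 0.0 (shut) to 1.0 (fully open).
Only numpy, scipy, OpenCV 4.12 (cv2) and the standard library are available. Lean on these libraries where they do the work, as an engineer would, in place of code of your own. Each camera call takes 0.05 s, during which the arm holds its last target. There are 200 camera calls.

## Working session

There is one attempt and no reset: what is moved stays moved. The work goes in short steps, Python scripts to look and compute and a tool call to move; the robot and the scene stay as the last step left them, time stands still between calls to the robot, and variables do not carry over. Pictures are saved under pics/ and viewed, about 8 in all and at most 12, crops included, and the job is handed in when it is done.

Besides the shell and the picture viewer there is one more tool, called after ">>>" by a JSON object that holds its "name" and its "arguments". apply_moves: Moves the arm, as the interface text tells. Its arguments: {"type":"object","properties":{"rows":{"type":"array","items":{"type":"object","properties":{"slide":{"type":"array","items":{"type":"number"}},"delta_rot":{"type":"array","items":{"type":"number"}},"grip":{"type":"number"}}}},"squeeze":{"type":"number"}},"required":["rows"]}

```bash
ls; mkdir -p pics
cat > h.py <<'E'
import numpy as np, cv2
from workcell import env, viewer, hand_in
from scipy.spatial.transform import Rotation as R
def snap(n,save=None):
    im,d=viewer.snapshot(n)
    if save: cv2.imwrite('pics/'+save,im[:,:,::-1])
    return im,d
def pts(n,d):
    p=viewer.camera_params(n); V=np.array(p['view'])
    v,u=np.mgrid[0:d.shape[0],0:d.shape[1]]
    c=np.stack([(u-p['cx'])/p['fx']*d,-(v-p['cy'])/p['fy']*d,-d,np.ones_like(d)],-1)
    return (c@np.linalg.inv(V).T)[...,:3]
def rot(s): 
    q=s['tcp_rot']; return R.from_quat([q[1],q[2],q[3],q[0]])
E
python3 - <<'E'
from h import *
s=env.sense(); print(s)
for n in('scene','top'):
    print({k:np.round(v,3).tolist() if not isinstance(v,str) else v for k,v in viewer.camera_params(n).items()})
ims=[]
for n in('scene','top'):
    im,d=snap(n,n+'0.png'); np.save(n+'d.npy',d); ims.append(im)
    print(n,(d==0).mean())
o=np.vstack(ims)[:,:,::-1]; cv2.imwrite('pics/both.png',cv2.resize(o,(800,1200))[:, :])
E
```

```text
pics
{'time_s': 0.0, 'joints': array([-1.25848014,  0.41793455, -0.01033695,  1.61415884,  0.00468785,
        1.11070582, -0.05297431]), 'qvel': array([ 4.45410343e-04,  3.86073126e-04,  7.45138925e-04,  7.01791433e-04,
       -1.60104997e-04, -2.25890925e-04, -3.79527264e-05]), 'tau': array([ 1.60110973e-03, -8.64427042e+01,  6.79534860e-01, -4.34884894e+01,
        1.91053050e-02,  7.33684399e-03,  4.37456578e-06]), 'ee_pos': array([0.21642728, 0.58599542, 0.25269114]), 'tcp_rot': array([ 3.64136814e-04,  8.20494923e-01,  5.71653507e-01, -4.65730437e-04]), 'ft_force': array([ 0.12192861, -0.44447497,  0.35607104]), 'ft_torque': array([-0.04378626,  0.01709045, -0.0035254 ]), 'grip_width': 1.0013509817867678}
{'fx': 363.953, 'fy': 363.953, 'cx': 252.276, 'cy': 189.397, 'view': [[0.651, 0.759, -0.009, -0.331], [-0.5, 0.438, 0.747, 0.266], [0.571, -0.482, 0.665, -1.396], [0.0, 0.0, 0.0, 1.0]]}
{'fx': 464.353, 'fy': 464.353, 'cx': 254.697, 'cy': 188.293, 'view': [[0.008, -1.0, 0.017, -0.086], [0.992, 0.01, 0.129, -0.586], [-0.129, 0.016, 0.992, -1.28], [0.0, 0.0, 0.0, 1.0]]}
scene 0.004170735677083333
top 0.0038655598958333335
```

View pics/scene0.png

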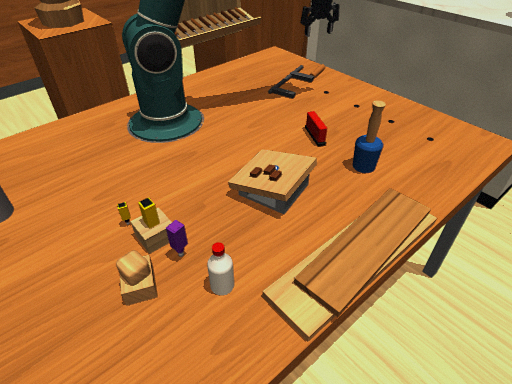

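View pics/top0.png

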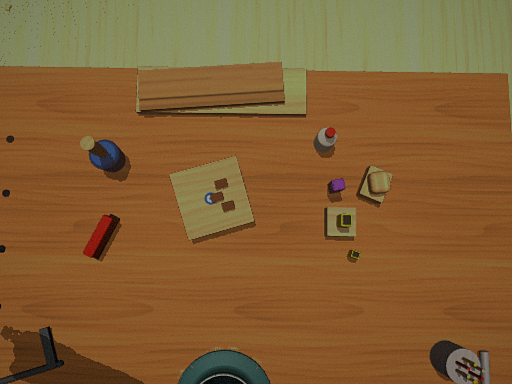

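Candidates for the meter: the large yellow one in the stand (top 345,221 / scene 149,213), a small yellow look-alike (top 353,255) and a purple one (top 338,185). I choose the large yellow one. The scraper is at top (101,237), the chips at (221,184), (217,197) and (228,206), and the mark at (210,198).

```bash
cat > m.py <<'E'
from h import *
im=cv2.imread('pics/top0.png')[:,:,::-1]; d=np.load('topd.npy'); P=pts('top',d)
hsv=cv2.cvtColor(np.ascontiguousarray(im),cv2.COLOR_RGB2HSV)
def rect(name,m,roi,zmin,zmax):
    x0,y0,x1,y1=roi; M=np.zeros(m.shape,bool); M[y0:y1,x0:x1]=m[y0:y1,x0:x1]
    M&=(P[...,2]>zmin)&(P[...,2]<zmax); q=P[M]
    r=cv2.minAreaRect(q[:,:2].astype(np.float32)*1000)
    print(name,len(q),'mean',q.mean(0).round(4),'rect c/size/ang',np.round(r[0],1),np.round(r[1],1),round(r[2],1),'z',np.percentile(q[:,2],[5,50,95]).round(4))
    return q
S=hsv[...,1];H=hsv[...,0];Vv=hsv[...,2]
rect('scraper',((H<8)|(H>172))&(S>150),(75,205,130,265),.055,.085)
rect('metertop',H>=0,(330,205,362,238),.115,.135)
rect('stand',H>=0,(320,200,362,245),.045,.065)
rect('mallet',H>=0,(75,130,130,175),.03,.3)
rect('glue',H>=0,(310,120,345,160),.03,.2)
rect('offcut',H>=0,(358,160,400,206),.03,.13)
rect('purple',H>=0,(325,172,350,196),.03,.13)
rect('small',H>=0,(345,245,365,265),.015,.13)
q=rect('blank',H>=0,(160,150,262,248),.047,.1)
# plane fit on pale area
m=np.zeros(d.shape,bool); m[150:248,160:262]=1; m&=(P[...,2]>.047)&(Vv>120)&(S<140)
q=P[m]; 
for _ in range(4):
    c=q.mean(0); n=np.linalg.svd(q-c,full_matrices=0)[2][2]; n*=np.sign(n[2]); e=(q-c)@n; q=q[abs(e)<max(2.0*e.std(),.0015)]
up=-n[:2]/np.hypot(*n[:2])
print('n',n,'tilt',np.degrees(np.arccos(n[2])),'uphill yaw',np.degrees(np.arctan2(up[1],up[0])),len(q))
yaw=np.arctan2(up[1],up[0])
allb=P[150:248,160:262].reshape(-1,3); e=(allb-c)@n; b=allb[abs(e)<.003]
r=cv2.minAreaRect(b[:,:2].astype(np.float32)*1000);print('face rect',r)
B=np.zeros(2)+np.array(r[0])/1000; 
zc=c[2]-(n[0]*(B[0]-c[0])+n[1]*(B[1]-c[1]))/n[2];print('center z',zc)
roi=np.zeros(d.shape,bool); roi[165:230,180:245]=1
up3=np.cross(np.cross(n,[up[0],up[1],0]),n);up3/=np.linalg.norm(up3);lev=np.cross(n,up3);C=np.array([*B,zc])
for nm,mm in (('blue',(H>100)&(H<130)&(S>80)),('chip',((P-c)@n>.009))):
    k,l,st,ce=cv2.connectedComponentsWithStats((mm&roi).astype(np.uint8))
    for i in range(1,k):
        if st[i,4]>8:
            p=P[l==i]; f=p-C; print(nm,st[i],ce[i].round(1),p.mean(0).round(4),'uv h',(f@up3).mean().round(4),(f@lev).mean().round(4),((f)@n).mean().round(4),'ext u',(f@up3).min().round(4),(f@up3).max().round(4),'v',(f@lev).min().round(4),(f@lev).max().round(4))
E
python3 m.py
python3 - <<'E'
import cv2
a=cv2.imread('pics/top0.png')
cv2.imwrite('pics/crop.png',cv2.hconcat([cv2.resize(a[150:250,160:260],(400,400),interpolation=0),cv2.resize(a[170:270,310:410],(400,400),interpolation=0)]))
E
```

```text
scraper 502 mean [0.4482 0.3471 0.0689] rect c/size/ang [449.4 348.4] [ 32.1 118. ] 64.6 z [0.0629 0.0694 0.0736]
metertop 148 mean [ 0.4937 -0.3199  0.1249] rect c/size/ang [ 494.1 -319.9] [32.2 29.3] 0.1 z [0.121  0.1249 0.1288]
stand 645 mean [ 0.4935 -0.3178  0.0551] rect c/size/ang [ 494.6 -321.2] [81.1 80. ] 88.5 z [0.0503 0.0552 0.0597]
mallet 1005 mean [0.6642 0.3256 0.1265] rect c/size/ang [668.7 332.3] [76.5 81.6] 57.6 z [0.0551 0.1001 0.2284]
glue 402 mean [ 0.7195 -0.273   0.0962] rect c/size/ang [ 725.9 -277.2] [55.1 51.4] 52.8 z [0.0395 0.0958 0.1412]
offcut 847 mean [ 0.5977 -0.4154  0.0712] rect c/size/ang [ 602.3 -422.8] [71.  90.9] 67.7 z [0.0426 0.0766 0.0971]
purple 206 mean [ 0.5883 -0.2996  0.098 ] rect c/size/ang [ 590.5 -302.6] [31.3 35. ] 6.5 z [0.0533 0.1085 0.1133]
small 91 mean [ 0.4046 -0.3517  0.0664] rect c/size/ang [ 404.4 -354.8] [23.9 20.3] 72.1 z [0.0369 0.0718 0.0786]
blank 4743 mean [0.5555 0.0388 0.0761] rect c/size/ang [556.9  39.2] [189.3 190.4] 16.7 z [0.0569 0.0769 0.0939]
n [-0.19952349 -0.05874689  0.97813045] tilt 12.004725102177366 uphill yaw 16.406324137703017 3714
face rect ((555.237548828125, 38.36168670654297), (185.8275909423828, 189.61895751953125), 16.660831451416016)
center z 0.07514366860735101
blue [205 193  10  11  35] [208.1 198.6] [0.5522 0.0479 0.0765] uv h 0.0001 0.01 0.0014 ext u -0.0147 0.0151 v -0.0043 0.0193
chip [214 179  14  10 100] [220.3 183.4] [0.5902 0.0136 0.1079] uv h 0.0327 -0.0336 0.0266 ext u 0.0208 0.1075 v -0.0546 -0.017
chip [210 192  14  11  96] [216.2 196.6] [0.5565 0.025  0.0889] uv h 0.0004 -0.0132 0.014 ext u -0.0109 0.0108 v -0.0301 0.0037
chip [221 201  14  10  97] [227.6 205.5] [ 0.533  -0.006   0.0826] uv h -0.0316 -0.0363 0.0143 ext u -0.0431 -0.0206 v -0.0531 -0.0197
```

View pics/crop.png

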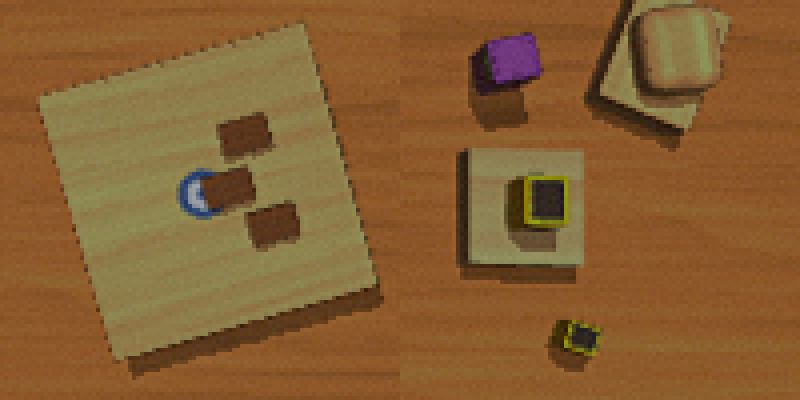

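The crop shows the mark partly covered by chip_b, and the large yellow meter with a black top in its stand. Next I get the scraper's axis and the first move.

```bash
cat >> h.py <<'E'
def pose(yaw,tilt=0):
    # tool down, x at yaw (deg), x raised by tilt
    return R.from_euler('z',yaw,degrees=True)*R.from_euler('x',180,degrees=True)*R.from_euler('y',tilt,degrees=True)
def plan(p,Rt=None):
    s=env.sense(); r=rot(s); 
    print('t',s['time_s'],'pos',s['ee_pos'].round(4),'g',round(s['grip_width']*85.4,1),'F',s['ft_force'].round(2),'xyaw',np.degrees(np.arctan2(*r.as_matrix()[1::-1,0])).round(2))
    dp=np.array(p)-s['ee_pos']
    print(' tool slide cm in current R',(r.inv().apply(dp)*100).round(2))
    if Rt is not None:
        print(' rotvec deg',np.degrees((r.inv()*Rt).as_rotvec()).round(2),' slide cm in target R',(Rt.inv().apply(dp)*100).round(2))
E
python3 - <<'E'
exec(open('m.py').read().split("rect('scraper'")[0])
q=rect('scr all',H>=0,(75,205,130,265),.058,.085)
k=q[:,:2]-q[:,:2].mean(0); w,v=np.linalg.eigh(k.T@k); a=np.degrees(np.arctan2(v[1,1],v[0,1])); print('long yaw',a)
for ax in (v[:,1],v[:,0]):
    t=q[:,:2]@ax; print(np.percentile(t,[0,1,50,99,100]).round(4), t.mean())
plan([.449,.349,.15],pose(64))
E
```

```text
scr all 507 mean [0.4481 0.3473 0.069 ] rect c/size/ang [448.7 348.7] [ 32.1 119.5] 64.6 z [0.0636 0.0694 0.0736]
long yaw 153.96812027089467
[-0.3098 -0.3083 -0.2497 -0.1921 -0.1906] -0.25018657445515713
[-0.5265 -0.5253 -0.5086 -0.4946 -0.4936] -0.5087597482468836
t 0.1 pos [0.2164 0.586  0.2527] g 85.3 F [-0.01 -0.07  0.02] xyaw 69.73
 tool slide cm in current R [-14.16  30.03  10.29]
 rotvec deg [0.01 0.07 5.73]  slide cm in target R [-11.11  31.29  10.27]
```

>>> {"name": "apply_moves", "arguments": {"rows": [{"slide": [0,0,0],"delta_rot": [0,0,5.7],"grip": 8.5},{"slide": [-1.4,3.9,1.28],"grip": 8.5},{"slide": [-1.4,3.9,1.28],"grip": 8.5},{"slide": [-1.4,3.9,1.28],"grip": 8.5},{"slide": [-1.4,3.9,1.28],"grip": 8.5},{"slide": [-1.4,3.9,1.28],"grip": 8.5},{"slide": [-1.4,3.9,1.28],"grip": 8.5},{"slide": [-1.4,3.9,1.28],"grip": 8.5},{"slide": [-1.4,3.9,1.28],"grip": 8.5},{"slide": [0,0,0],"grip": 8.5},{"slide": [0,0,0],"grip": 8.5}]}}

```text
$.rows[1]: bad value
```

```bash
cat >> h.py <<'E'
def wrist(save=None):
    s=env.sense(); im,d=viewer.snapshot('wrist'); p=viewer.camera_params('wrist')
    if save: cv2.imwrite('pics/'+save,im[:,:,::-1])
    v,u=np.mgrid[0:384,0:512]; x=u-p['cx'];y=v-p['cy'];r=np.hypot(x,y)+1e-9;th=r/p['fx']
    t=np.tan(np.minimum(th,1.4))*d
    c=np.stack([x/r*t,-y/r*t,-d],-1); HE=np.array(p['hand_eye'])
    tool=c@HE[:3,:3].T+HE[:3,3]
    W=rot(s).apply(tool.reshape(-1,3)).reshape(tool.shape)+s['ee_pos']
    return im,d,W
E
python3 - <<'E'
from h import *
im,d,W=wrist('w1.png')
hsv=cv2.cvtColor(im,cv2.COLOR_RGB2HSV)
m=((hsv[...,0]<8)|(hsv[...,0]>172))&(hsv[...,1]>150)&(W[...,2]>.055)&(W[...,2]<.085)&(d>0)
q=W[m];print(len(q),q.mean(0));r=cv2.minAreaRect((q[:,:2]*1000).astype(np.float32));print(r)
plan([.449,.3485,.053],pose(64.5))
E
```

```text
0 [nan nan nan]
((0.0, 0.0), (0.0, 0.0), 0.0)
t 0.15 pos [0.2165 0.5861 0.2528] g 85.3 F [ 0.46 -0.04 -0.26] xyaw 69.73
 tool slide cm in current R [-14.21  30.04  20.  ]
 rotvec deg [0.01 0.05 5.23]  slide cm in target R [-11.43  31.22  19.98]<stdin>:5: RuntimeWarning: Mean of empty slice.
  ret = um.true_divide(
```

View pics/w1.png

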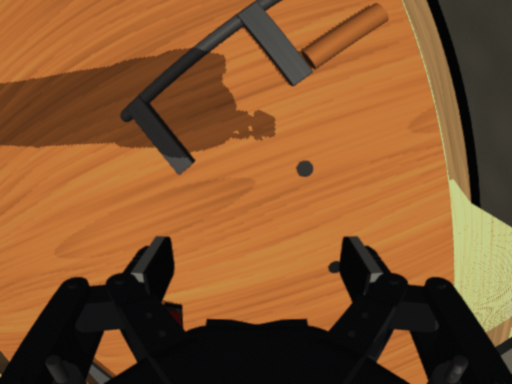

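The wrist view shows a saw on the bench and the open fingers at about (150,260) and (365,260). The move was refused because every row needs all its keys.

>>> {"name": "apply_moves", "arguments": {"rows": [{"slide": [0,0,0],"delta_rot": [0,0,5.5],"grip": 8.5},{"slide": [-1.4,3.9,1.28],"delta_rot": [0,0,0],"grip": 8.5},{"slide": [-1.4,3.9,1.28],"delta_rot": [0,0,0],"grip": 8.5},{"slide": [-1.4,3.9,1.28],"delta_rot": [0,0,0],"grip": 8.5},{"slide": [-1.4,3.9,1.28],"delta_rot": [0,0,0],"grip": 8.5},{"slide": [-1.4,3.9,1.28],"delta_rot": [0,0,0],"grip": 8.5},{"slide": [-1.4,3.9,1.28],"delta_rot": [0,0,0],"grip": 8.5},{"slide": [-1.4,3.9,1.28],"delta_rot": [0,0,0],"grip": 8.5},{"slide": [-1.4,3.9,1.28],"delta_rot": [0,0,0],"grip": 8.5},{"slide": [0,0,0],"delta_rot": [0,0,0],"grip": 8.5},{"slide": [0,0,0],"delta_rot": [0,0,0],"grip": 8.5}]}}

```text
time_s: 1.52
ee_pos: [0.4484, 0.3502, 0.1509]
tcp_rot: [-0.0, 0.847, 0.532, -0.0]
ft_force: [-0.5, 0.9, -0.2]
grip_width: 0.995
```

Run:
```python
from h import *
im,d,W=wrist('w2.png')
hsv=cv2.cvtColor(im,cv2.COLOR_RGB2HSV)
m=((hsv[...,0]<8)|(hsv[...,0]>172))&(hsv[...,1]>150)&(W[...,2]>.055)&(W[...,2]<.085)&(d>0)
q=W[m];print(len(q),q.mean(0));r=cv2.minAreaRect((q[:,:2]*1000).astype(np.float32));print(r)
plan([.449,.3485,.053],pose(64.5))
```

```text
6050 [0.44161101 0.35203919 0.07094921]
((446.9258728027344, 349.43170166015625), (29.74166488647461, 118.59423065185547), 63.56284713745117)
t 1.575 pos [0.4482 0.3506 0.151 ] g 84.6 F [0.08 0.77 0.16] xyaw 64.29
 tool slide cm in current R [-0.16  0.17  9.8 ]
 rotvec deg [-0.02 -0.01 -0.21]  slide cm in target R [-0.16  0.17  9.8 ]
```

View pics/w2.png

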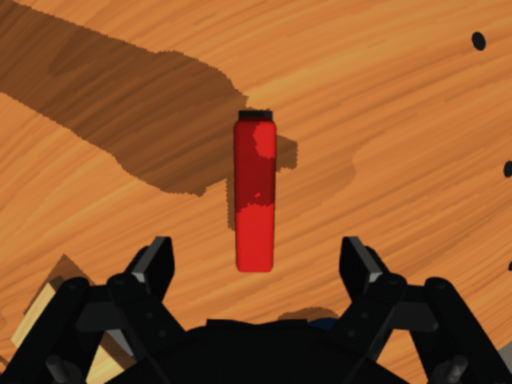

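The wrist view shows the scraper at (255,190), centred between the fingers. I'll descend and grip.

>>> {"name": "apply_moves", "arguments": {"rows": [{"slide": [-0.15,0.1,2],"delta_rot": [0,0,-0.7],"grip": 8.5},{"slide": [0,0,2],"delta_rot": [0,0,0],"grip": 7},{"slide": [0,0,2],"delta_rot": [0,0,0],"grip": 6},{"slide": [0,0,2],"delta_rot": [0,0,0],"grip": 5},{"slide": [0,0,1.6],"delta_rot": [0,0,0],"grip": 4.5},{"slide": [0,0,0],"delta_rot": [0,0,0],"grip": 2},{"slide": [0,0,0],"delta_rot": [0,0,0],"grip": 2},{"slide": [0,0,0],"delta_rot": [0,0,0],"grip": 2},{"slide": [0,0,0],"delta_rot": [0,0,0],"grip": 2}], "squeeze": 80}}

```text
time_s: 2.7
ee_pos: [0.4492, 0.3481, 0.0553]
tcp_rot: [-0.0, 0.844, 0.537, 0.0]
ft_force: [0.0, -0.5, -2.9]
grip_width: 0.341
```

Run:
```python
from h import *
plan([.449,.3485,.2])
```

```text
t 2.7 pos [0.4492 0.3481 0.0553] g 29.1 F [ 0.   -0.53 -2.91] xyaw 64.93
 tool slide cm in current R [  0.04  -0.03 -14.47]
```

```bash
cat >> h.py <<'E'
C=np.array([.556,.0388,.075]); RT=pose(16.5,12)
up3,lev,nn=RT.as_matrix()[:,0],-RT.as_matrix()[:,1],-RT.as_matrix()[:,2]
def face(u,v,h): return C+u*up3+v*lev+h*nn
E
python3 - <<'E'
from h import *
print(up3,lev,nn)
plan(face(.068,-.025,.0553+.06),RT)
plan([.449,.3485,.2])
E
```

```text
[0.93786722 0.27780893 0.20791169] [-2.84015345e-01  9.58819735e-01 -1.28369537e-16] [-0.19934983 -0.05905011  0.9781476 ]
t 2.7 pos [0.4492 0.3481 0.0553] g 29.1 F [ 0.   -0.53 -2.91] xyaw 64.93
 tool slide cm in current R [-22.53  27.63 -14.66]
 rotvec deg [-5.07 11.24 48.24]  slide cm in target R [  8.63  35.19 -13.15]
t 2.7 pos [0.4492 0.3481 0.0553] g 29.1 F [ 0.   -0.53 -2.91] xyaw 64.93
 tool slide cm in current R [  0.04  -0.03 -14.47]
```

>>> {"name": "apply_moves", "arguments": {"rows": [{"slide": [0,0,-2],"delta_rot": [0,0,0],"grip": 2},{"slide": [0,0,-4],"delta_rot": [0,0,0],"grip": 2},{"slide": [0,0,-5],"delta_rot": [0,0,0],"grip": 2},{"slide": [0,0,-4],"delta_rot": [0,0,0],"grip": 2},{"slide": [0,0,0],"delta_rot": [0,0,0],"grip": 2}]}}

```text
time_s: 3.32
ee_pos: [0.4501, 0.3488, 0.208]
tcp_rot: [-0.0, 0.844, 0.537, 0.003]
ft_force: [-0.2, 0.5, -3.0]
grip_width: 0.341
```

>>> {"name": "apply_moves", "arguments": {"rows": [{"slide": [0,0,0],"delta_rot": [0,0,9.7],"grip": 2},{"slide": [0,0,0],"delta_rot": [0,0,9.7],"grip": 2},{"slide": [0,0,0],"delta_rot": [0,0,9.7],"grip": 2},{"slide": [0,0,0],"delta_rot": [0,0,9.7],"grip": 2},{"slide": [0,0,0],"delta_rot": [0,0,9.7],"grip": 2},{"slide": [0,0,0],"delta_rot": [0,6,0],"grip": 2},{"slide": [0,0,0],"delta_rot": [0,6,0],"grip": 2},{"slide": [0,0,0],"delta_rot": [0,0,0],"grip": 2}]}}

```text
time_s: 4.32
ee_pos: [0.4475, 0.3477, 0.204]
tcp_rot: [-0.015, 0.984, 0.143, 0.103]
ft_force: [-0.6, 0.7, -3.0]
grip_width: 0.344
```

Run:
```python
from h import *
plan(face(.068,-.025,.0553+.05),RT)
```

```text
t 4.325 pos [0.4475 0.3477 0.204 ] g 29.4 F [-0.61  0.67 -3.03] xyaw 16.52
 tool slide cm in current R [ 5.71 35.2   2.43]
 rotvec deg [0.04 0.11 0.02]  slide cm in target R [ 5.71 35.2   2.42]
```

>>> {"name": "apply_moves", "arguments": {"rows": [{"slide": [0.7,4.4,0.3],"delta_rot": [0,0,0],"grip": 2},{"slide": [0.7,4.4,0.3],"delta_rot": [0,0,0],"grip": 2},{"slide": [0.7,4.4,0.3],"delta_rot": [0,0,0],"grip": 2},{"slide": [0.7,4.4,0.3],"delta_rot": [0,0,0],"grip": 2},{"slide": [0.7,4.4,0.3],"delta_rot": [0,0,0],"grip": 2},{"slide": [0.7,4.4,0.3],"delta_rot": [0,0,0],"grip": 2},{"slide": [0.7,4.4,0.3],"delta_rot": [0,0,0],"grip": 2},{"slide": [0.7,4.4,0.3],"delta_rot": [0,0,0],"grip": 2},{"slide": [0,0,0],"delta_rot": [0,0,0],"grip": 2},{"slide": [0,0,0],"delta_rot": [0,0,0],"grip": 2}]}}

```text
time_s: 5.58
ee_pos: [0.6059, 0.0273, 0.1925]
tcp_rot: [-0.015, 0.984, 0.142, 0.102]
ft_force: [-0.7, 1.2, -2.7]
grip_width: 0.343
```

Run:
```python
from h import *
plan(face(.068,-.025,.0553+.002),RT)
im,d,W=wrist('w3.png')
```

```text
t 5.575 pos [0.6059 0.0273 0.1925] g 29.3 F [-0.65  1.19 -2.71] xyaw 16.41
 tool slide cm in current R [ 0.01 -0.02  4.83]
 rotvec deg [-0.05  0.11 -0.09]  slide cm in target R [-0.   -0.02  4.83]
```

View pics/w3.png

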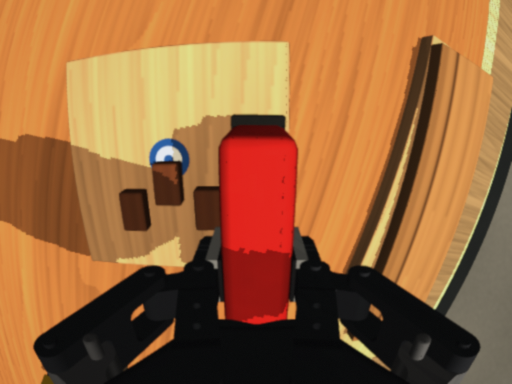

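The wrist view shows the scraper (258,200) held just uphill of the three chips at (207,208), (168,184) and (135,209), with the mark at (169,155). I'll lower it to about 2 mm above the face.

>>> {"name": "apply_moves", "arguments": {"rows": [{"slide": [0.1,0,1.6],"delta_rot": [0,0,0],"grip": 2},{"slide": [0,0,1.6],"delta_rot": [0,0,0],"grip": 2},{"slide": [0,0,1.0],"delta_rot": [0,0,0],"grip": 2},{"slide": [0,0,0.5],"delta_rot": [0,0,0],"grip": 2},{"slide": [0,0,0],"delta_rot": [0,0,0],"grip": 2}]}}

```text
time_s: 6.25
ee_pos: [0.6162, 0.0302, 0.147]
tcp_rot: [-0.015, 0.984, 0.142, 0.103]
ft_force: [-0.3, 0.2, -2.7]
grip_width: 0.342
```

Run:
```python
from h import *
plan(face(-.108,-.025,.0553+.002),RT)
```

```text
t 6.25 pos [0.6162 0.0302 0.147 ] g 29.2 F [-0.32  0.25 -2.69] xyaw 16.42
 tool slide cm in current R [-1.77e+01 -1.00e-02  1.70e-01]
 rotvec deg [ 0.02  0.03 -0.07]  slide cm in target R [-17.71  -0.03   0.16]
```

>>> {"name": "apply_moves", "arguments": {"rows": [{"slide": [-0.5,0,0.13],"delta_rot": [0,0,0],"grip": 2},{"slide": [-1,0,0],"delta_rot": [0,0,0],"grip": 2},{"slide": [-1,0,0],"delta_rot": [0,0,0],"grip": 2},{"slide": [-1,0,0],"delta_rot": [0,0,0],"grip": 2},{"slide": [-1,0,0],"delta_rot": [0,0,0],"grip": 2},{"slide": [-1,0,0],"delta_rot": [0,0,0],"grip": 2},{"slide": [-1,0,0],"delta_rot": [0,0,0],"grip": 2},{"slide": [-1,0,0],"delta_rot": [0,0,0],"grip": 2},{"slide": [-1,0,0],"delta_rot": [0,0,0],"grip": 2},{"slide": [-1,0,0],"delta_rot": [0,0,0],"grip": 2},{"slide": [-1,0,0],"delta_rot": [0,0,0],"grip": 2},{"slide": [-1,0,0],"delta_rot": [0,0,0],"grip": 2},{"slide": [-1,0,0],"delta_rot": [0,0,0],"grip": 2},{"slide": [-1,0,0],"delta_rot": [0,0,0],"grip": 2},{"slide": [-1,0,0],"delta_rot": [0,0,0],"grip": 2},{"slide": [-1,0,0],"delta_rot": [0,0,0],"grip": 2},{"slide": [-1,0,0],"delta_rot": [0,0,0],"grip": 2},{"slide": [-1,0,0],"delta_rot": [0,0,0],"grip": 2},{"slide": [-1,0,0],"delta_rot": [0,0,0],"grip": 2}]}}

```text
time_s: 8.62
ee_pos: [0.4423, -0.021, 0.1074]
tcp_rot: [-0.015, 0.984, 0.142, 0.103]
ft_force: [-0.3, 0.0, -1.7]
grip_width: 0.343
```

Run:
```python
from h import *
plan(face(-.108,-.025,.0553+.06),RT)
a,_=snap('scene');b,_=snap('top')
cv2.imwrite('pics/s4.png',cv2.hconcat([cv2.resize(a[120:240,200:340],(420,360)),cv2.resize(b[150:290,150:290],(360,360))])[:,:,::-1])
```

```text
t 8.625 pos [ 0.4423 -0.021   0.1074] g 29.3 F [-0.28  0.   -1.71] xyaw 16.43
 tool slide cm in current R [ 0.85 -0.01 -5.74]
 rotvec deg [ 0.02  0.   -0.07]  slide cm in target R [ 0.85 -0.01 -5.74]
```

View pics/s4.png

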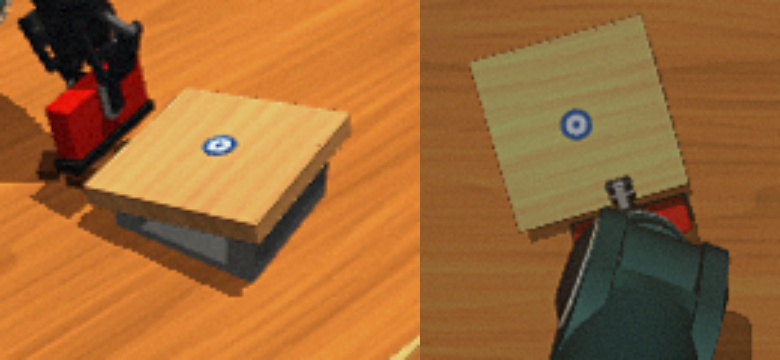

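The face is clear in both views, the mark is fully visible, and one chip shows beside the scraper at the lower left. I'll lift and go back towards the scraper's old spot.

>>> {"name": "apply_moves", "arguments": {"rows": [{"slide": [0,0,-2],"delta_rot": [0,0,0],"grip": 2},{"slide": [0,0,-4],"delta_rot": [0,0,0],"grip": 2},{"slide": [0,0,-4],"delta_rot": [0,0,0],"grip": 2},{"slide": [0,-4,0],"delta_rot": [0,0,0],"grip": 2},{"slide": [0,-4.5,0],"delta_rot": [0,0,0],"grip": 2},{"slide": [0,-4.5,0],"delta_rot": [0,0,0],"grip": 2},{"slide": [0,-4.5,0],"delta_rot": [0,0,0],"grip": 2},{"slide": [0,-4.5,0],"delta_rot": [0,0,0],"grip": 2},{"slide": [0,-4.5,0],"delta_rot": [0,0,0],"grip": 2},{"slide": [0,-4,0],"delta_rot": [0,0,0],"grip": 2},{"slide": [0,0,0],"delta_rot": [0,-6,0],"grip": 2},{"slide": [0,0,0],"delta_rot": [0,-6,0],"grip": 2},{"slide": [0,0,0],"delta_rot": [0,0,0],"grip": 2}]}}

```text
time_s: 10.35
ee_pos: [0.3377, 0.2662, 0.2052]
tcp_rot: [0.0, 0.99, 0.142, 0.0]
ft_force: [-0.5, 0.3, -3.2]
grip_width: 0.341
```

Run:
```python
from h import *
plan([.40,.32,.0563],pose(16.5))
im,d=snap('top','top5.png'); P=pts('top',d); hsv=cv2.cvtColor(im,cv2.COLOR_RGB2HSV)
H,S,V=hsv[...,0],hsv[...,1],hsv[...,2]
sel=np.zeros(H.shape,bool); sel[150:250,160:262]=1
m=sel&(H>95)&(H<135)&(S>60)
ys,xs=np.nonzero(m); c,r=cv2.minEnclosingCircle(np.stack([xs,ys],1).astype(np.float32)); print('mark px',c,r,len(xs))
e=cv2.fitEllipse(cv2.convexHull(np.stack([xs,ys],1).astype(np.int32)));print(e)
# ray onto face plane
p=viewer.camera_params('top');Vi=np.linalg.inv(p['view'])
for (u,v) in (c,e[0]):
    dr=Vi[:3,:3]@np.array([(u-p['cx'])/p['fx'],-(v-p['cy'])/p['fy'],-1]); o=Vi[:3,3]
    t=((C-o)@nn)/(dr@nn); X=o+t*dr; print('mark',X,'u,v',(X-C)@up3,(X-C)@lev)
# chips: dark brown small, on bench
m=(H<15)&(V<110)&(S>80); m[:150]=0; m[330:]=0
k,l,st,ce=cv2.connectedComponentsWithStats(m.astype(np.uint8))
for i in range(1,k):
    if 50<st[i,4]<250: q=P[l==i]; print(st[i],ce[i].round(),q.mean(0).round(3),q[:,2].max().round(3))
cv2.imwrite('pics/t5c.png',cv2.resize(im[130:290,90:290],(800,640))[:600,:,::-1])
```

```text
t 10.35 pos [0.3377 0.2662 0.2052] g 29.1 F [-0.49  0.29 -3.19] xyaw 16.37
 tool slide cm in current R [ 7.5  -3.41 14.89]
 rotvec deg [ 0.01 -0.01 -0.13]  slide cm in target R [ 7.5  -3.39 14.89]
mark px (210.27272033691406, 198.0) 6.066530704498291 72
((210.14730834960938, 198.0380401611328), (11.014171600341797, 12.114469528198242), 95.42585754394531)
mark [0.5540433  0.0422499  0.07480949] u,v -0.0009163202914748599 0.003863569169754089
mark [0.55393486 0.04259214 0.07480805] u,v -0.0009232493708750683 0.004222515590003544
[316 150  18   8  75] [326. 153.] [ 0.698 -0.29   0.002] 0.023
[357 184  17  21  82] [364. 196.] [ 0.569 -0.396  0.02 ] 0.052
[327 188  18  15 123] [334. 196.] [ 0.571 -0.312  0.011] 0.107
[213 221  43  20 197] [232. 231.] [ 0.467 -0.017  0.014] 1.346
[192 234  21  10  70] [202. 238.] [0.445 0.07  0.   ] 0.007
[235 235  11  14  97] [240. 241.] [ 0.439 -0.039  0.026] 1.346
[325 236  29   5  92] [339. 238.] [ 0.45  -0.325  0.001] 0.026
[238 249  14  13  99] [244. 254.] [ 0.401 -0.053  0.026] 1.346
```

View pics/t5c.png

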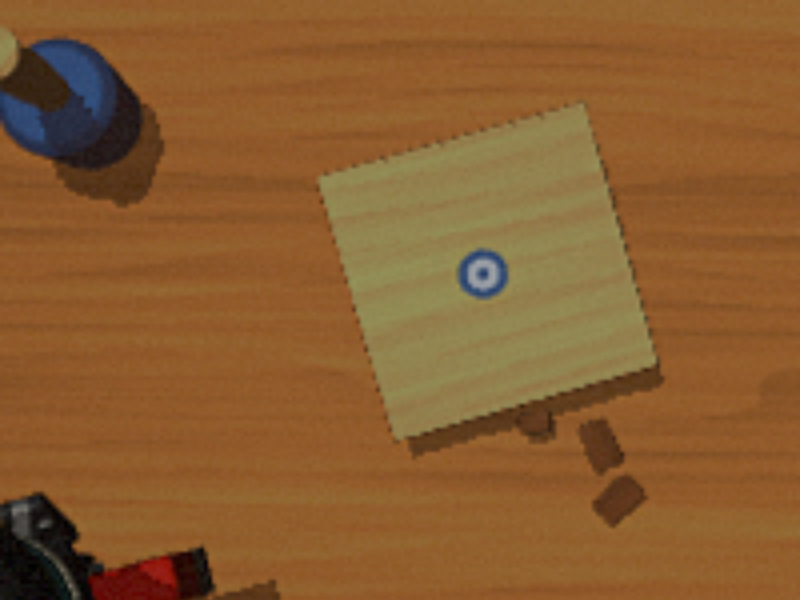

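Three chips lie on the bench below the low edge, at about crop px (535,425), (600,445) and (620,500). The mark is at (482,273), in the open. Now I'll stand the scraper down.

>>> {"name": "apply_moves", "arguments": {"rows": [{"slide": [2.5,-1.1,2.4],"delta_rot": [0,0,0],"grip": 2},{"slide": [2.5,-1.1,3],"delta_rot": [0,0,0],"grip": 2},{"slide": [2.5,-1.2,3],"delta_rot": [0,0,0],"grip": 2},{"slide": [0,0,3],"delta_rot": [0,0,0],"grip": 2},{"slide": [0,0,2],"delta_rot": [0,0,0],"grip": 2},{"slide": [0,0,0.8],"delta_rot": [0,0,0],"grip": 2},{"slide": [0,0,0.4],"delta_rot": [0,0,0],"grip": 2},{"slide": [0,0,0],"delta_rot": [0,0,0],"grip": 2},{"slide": [0,0,0.2],"delta_rot": [0,0,0],"grip": 2},{"slide": [0,0,0],"delta_rot": [0,0,0],"grip": 2}]}}

```text
time_s: 11.65
ee_pos: [0.3992, 0.3198, 0.0576]
tcp_rot: [-0.0, 0.99, 0.143, 0.0]
ft_force: [-0.3, 0.0, -2.9]
grip_width: 0.344
```

Run:
```python
from h import *
plan([.40,.32,.0553],pose(16.5))
```

```text
t 11.65 pos [0.3992 0.3198 0.0576] g 29.4 F [-0.26  0.01 -2.89] xyaw 16.43
 tool slide cm in current R [0.09 0.   0.23]
 rotvec deg [-0.01 -0.03 -0.07]  slide cm in target R [0.09 0.   0.23]
```

>>> {"name": "apply_moves", "arguments": {"rows": [{"slide": [0,0,0.2],"delta_rot": [0,0,0],"grip": 2},{"slide": [0,0,0.05],"delta_rot": [0,0,0],"grip": 2},{"slide": [0,0,0],"delta_rot": [0,0,0],"grip": 4},{"slide": [0,0,0],"delta_rot": [0,0,0],"grip": 6},{"slide": [0,0,0],"delta_rot": [0,0,0],"grip": 6},{"slide": [0,0,-1],"delta_rot": [0,0,0],"grip": 6},{"slide": [0,0,-3],"delta_rot": [0,0,0],"grip": 6},{"slide": [0,0,-5],"delta_rot": [0,0,0],"grip": 6},{"slide": [0,0,-5],"delta_rot": [0,0,0],"grip": 6},{"slide": [0,0,0],"delta_rot": [0,0,0],"grip": 6}]}}

```text
time_s: 12.9
ee_pos: [0.4003, 0.3208, 0.1992]
tcp_rot: [-0.002, 0.99, 0.143, 0.003]
ft_force: [0.4, -0.7, -0.3]
grip_width: 0.706
```

Run:
```python
from h import *
plan([.494,-.3205,.20],pose(0))
im,d,W=wrist('w6.png')
hsv=cv2.cvtColor(im,cv2.COLOR_RGB2HSV)
m=((hsv[...,0]<8)|(hsv[...,0]>172))&(hsv[...,1]>150)&(d>0)
q=W[m&(W[...,2]>.05)&(W[...,2]<.09)];print(len(q),q.mean(0),np.percentile(q[:,2],[2,50,98]));print(cv2.minAreaRect((q[:,:2]*1000).astype(np.float32)))
_,d=snap('top');P=pts('top',d)[222:262,205:255]
q=P[(P[...,2]>.008)&(P[...,0]<.47)&(P[...,2]<.05)];print('chip z',len(q),np.percentile(q[:,2],[50,90,99]),)
```

```text
t 12.9 pos [0.4003 0.3208 0.1992] g 60.3 F [ 0.43 -0.72 -0.31] xyaw 16.42
 tool slide cm in current R [-9.15 64.16 -0.32]
 rotvec deg [-0.21 -0.32 16.43]  slide cm in target R [ 9.37 64.13 -0.08]
4200 [0.39707409 0.32563604 0.07096692] [0.06730305 0.07119657 0.0727389 ]
((398.22186279296875, 321.5364990234375), (29.493804931640625, 118.5799789428711), 15.39311408996582)
chip z 228 [0.01488874 0.03302264 0.03736737]
```

The scraper stands upright at (0.398, 0.3215) with its top flat at 0.071. Now the meter.

>>> {"name": "apply_moves", "arguments": {"rows": [{"slide": [0,0,0],"delta_rot": [0,0,8.2],"grip": 6},{"slide": [0,0,0],"delta_rot": [0,0,8.2],"grip": 6},{"slide": [0.67,4.58,0],"delta_rot": [0,0,0],"grip": 6},{"slide": [0.67,4.58,0],"delta_rot": [0,0,0],"grip": 6},{"slide": [0.67,4.58,0],"delta_rot": [0,0,0],"grip": 6},{"slide": [0.67,4.58,0],"delta_rot": [0,0,0],"grip": 6},{"slide": [0.67,4.58,0],"delta_rot": [0,0,0],"grip": 6},{"slide": [0.67,4.58,0],"delta_rot": [0,0,0],"grip": 6},{"slide": [0.67,4.58,0],"delta_rot": [0,0,0],"grip": 6},{"slide": [0.67,4.58,0],"delta_rot": [0,0,0],"grip": 6},{"slide": [0.67,4.58,0],"delta_rot": [0,0,0],"grip": 6},{"slide": [0.67,4.58,0],"delta_rot": [0,0,0],"grip": 6},{"slide": [0.67,4.58,0],"delta_rot": [0,0,0],"grip": 6},{"slide": [0.67,4.58,0],"delta_rot": [0,0,0],"grip": 6},{"slide": [0.67,4.58,0],"delta_rot": [0,0,0],"grip": 6},{"slide": [0.67,4.58,0],"delta_rot": [0,0,0],"grip": 6},{"slide": [0,0,0],"delta_rot": [0,0,0],"grip": 6},{"slide": [0,0,0],"delta_rot": [0,0,0],"grip": 6}]}}

```text
time_s: 15.25
ee_pos: [0.4927, -0.3208, 0.1939]
tcp_rot: [-0.0, 1.0, 0.0, -0.001]
ft_force: [0.4, 0.7, -0.4]
grip_width: 0.702
```

Run:
```python
from h import *
plan([.494,-.3205,.103],pose(0))
im,d,W=wrist('w7.png')
q=W[(W[...,2]>.117)&(W[...,2]<.132)&(d>0)&(abs(W[...,0]-.494)<.035)&(abs(W[...,1]+.32)<.035)];print(len(q),q.mean(0));print(cv2.minAreaRect((q[:,:2]*1000).astype(np.float32)))
```

```text
t 15.25 pos [ 0.4927 -0.3208  0.1939] g 60.0 F [ 0.41  0.72 -0.38] xyaw 0.03
 tool slide cm in current R [ 0.14 -0.02  9.09]
 rotvec deg [-0.05  0.1   0.03]  slide cm in target R [ 0.13 -0.03  9.09]
2140 [ 0.49373841 -0.31954335  0.12615317]
((493.6788024902344, -321.23406982421875), (29.827980041503906, 35.10585403442383), 89.21720886230469)
```

View pics/w7.png

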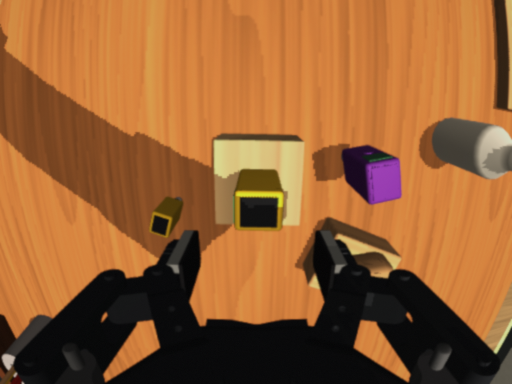

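The wrist view shows the yellow meter at (260,205), centred between the jaws, with the purple one at (372,172) and the small one at (165,215) clear of the fingers. I'll descend and grip.

>>> {"name": "apply_moves", "arguments": {"rows": [{"slide": [0.1,0,2],"delta_rot": [0,0,0],"grip": 6},{"slide": [0,0,2.5],"delta_rot": [0,0,0.4],"grip": 6},{"slide": [0,0,2.5],"delta_rot": [0,0,0],"grip": 6},{"slide": [0,0,2],"delta_rot": [0,0,0],"grip": 5},{"slide": [0,0,0],"delta_rot": [0,0,0],"grip": 4.5},{"slide": [0,0,0],"delta_rot": [0,0,0],"grip": 2.5},{"slide": [0,0,0],"delta_rot": [0,0,0],"grip": 2.5},{"slide": [0,0,0],"delta_rot": [0,0,0],"grip": 2.5},{"slide": [0,0,0],"delta_rot": [0,0,0],"grip": 2.5}], "squeeze": 60}}

```text
time_s: 16.42
ee_pos: [0.4944, -0.3216, 0.1055]
tcp_rot: [0.0, 1.0, -0.003, 0.0]
ft_force: [-1.8, 0.5, 6.1]
grip_width: 0.391
```

Run:
```python
from h import *
plan([.494,-.3205,.103],pose(0))
```

```text
t 16.425 pos [ 0.4944 -0.3216  0.1055] g 33.4 F [-1.8   0.49  6.1 ] xyaw -0.37
 tool slide cm in current R [-0.04 -0.11  0.25]
 rotvec deg [ 0.02 -0.04 -0.37]  slide cm in target R [-0.04 -0.11  0.25]
```

>>> {"name": "apply_moves", "arguments": {"rows": [{"slide": [0,0,-1],"delta_rot": [0,0,0],"grip": 2.5},{"slide": [0,0,-2.5],"delta_rot": [0,0,0],"grip": 2.5},{"slide": [0,0,-4],"delta_rot": [0,0,0],"grip": 2.5},{"slide": [0,0,-4],"delta_rot": [0,0,0],"grip": 2.5},{"slide": [0,0,-2],"delta_rot": [0,0,0],"grip": 2.5},{"slide": [0,0,0],"delta_rot": [0,0,-8.5],"grip": 2.5},{"slide": [0,0,0],"delta_rot": [0,0,-8.4],"grip": 2.5},{"slide": [0,0,0],"delta_rot": [0,6,0],"grip": 2.5},{"slide": [0,0,0],"delta_rot": [0,6,0],"grip": 2.5},{"slide": [0,0,0],"delta_rot": [0,0,0],"grip": 2.5},{"slide": [0,0,0],"delta_rot": [0,0,0],"grip": 2.5}]}}

```text
time_s: 17.8
ee_pos: [0.4945, -0.3213, 0.2403]
tcp_rot: [-0.015, 0.984, 0.143, 0.103]
ft_force: [0.6, -0.4, -0.5]
grip_width: 0.392
```

Run:
```python
from h import *
plan(face(0,.004,.0905+.05),RT)
im,d=snap('scene','s8.png')
cv2.imwrite('pics/s8c.png',cv2.resize(im[100:250,80:330],(800,480))[:,:,::-1])
```

```text
t 17.8 pos [ 0.4945 -0.3213  0.2403] g 33.5 F [ 0.61 -0.43 -0.45] xyaw 16.56
 tool slide cm in current R [ 12.38 -33.17   5.45]
 rotvec deg [-0.    0.09  0.06]  slide cm in target R [ 12.34 -33.18   5.47]
```

View pics/s8c.png

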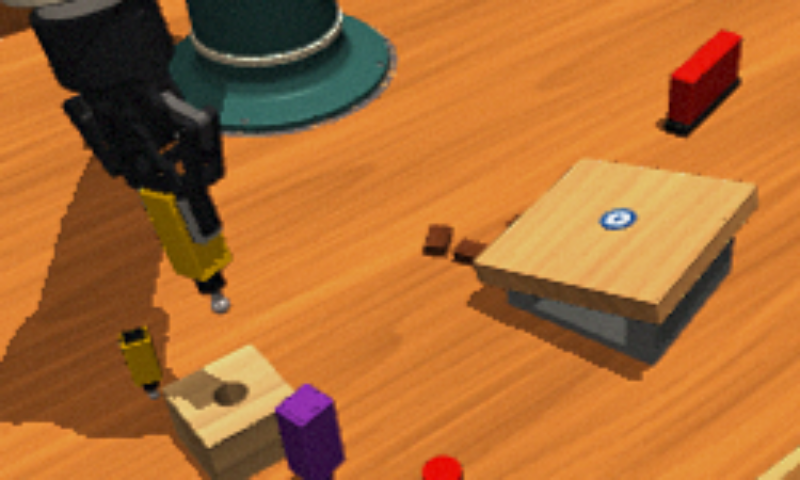

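The meter is held with its ball tip out at crop px (220,303). Chips are on the bench, the scraper is upright, and nothing else has moved. Next I bring the ball about 50 mm above the mark.

>>> {"name": "apply_moves", "arguments": {"rows": [{"slide": [1.37,-3.68,0],"delta_rot": [0,0,0],"grip": 2.5},{"slide": [1.37,-3.68,0],"delta_rot": [0,0,0],"grip": 2.5},{"slide": [1.37,-3.68,0],"delta_rot": [0,0,0],"grip": 2.5},{"slide": [1.37,-3.68,0],"delta_rot": [0,0,0],"grip": 2.5},{"slide": [1.37,-3.68,0],"delta_rot": [0,0,0],"grip": 2.5},{"slide": [1.37,-3.68,0],"delta_rot": [0,0,0],"grip": 2.5},{"slide": [1.37,-3.68,0],"delta_rot": [0,0,0],"grip": 2.5},{"slide": [1.37,-3.68,0],"delta_rot": [0,0,0],"grip": 2.5},{"slide": [1.37,-3.68,0],"delta_rot": [0,0,0],"grip": 2.5},{"slide": [0,0,2],"delta_rot": [0,0,0],"grip": 2.5},{"slide": [0,0,2],"delta_rot": [0,0,0],"grip": 2.5},{"slide": [0,0,1.4],"delta_rot": [0,0,0],"grip": 2.5},{"slide": [0,0,0],"delta_rot": [0,0,0],"grip": 2.5},{"slide": [0,0,0],"delta_rot": [0,0,0],"grip": 2.5}]}}

```text
time_s: 19.6
ee_pos: [0.5266, 0.0336, 0.2133]
tcp_rot: [-0.015, 0.984, 0.143, 0.104]
ft_force: [0.1, 0.5, -1.5]
grip_width: 0.389
```

Run:
```python
from h import *
plan(face(0,.004,.0905+.05),RT)
s=env.sense()
im,d=snap('scene','s9.png'); P=pts('scene',d)
hsv=cv2.cvtColor(im,cv2.COLOR_RGB2HSV)
T=rot(s).inv().apply((P-s['ee_pos']).reshape(-1,3)).reshape(P.shape)
near=(abs(T[...,0])<.05)&(abs(T[...,1])<.05)&(T[...,2]<.11)&(d>0)
y=near&(hsv[...,0]>18)&(hsv[...,0]<35)&(hsv[...,1]>150)&(T[...,2]<.06)
q=T[y]
print(len(q),'yellow tool-frame min/max',q.min(0).round(4),q.max(0).round(4))
# faces: normals of the two visible sides
for ax in (0,1):
    for lo,hi in((-.025,-.011),(.011,.025)):
        f=q[(q[:,ax]>lo)&(q[:,ax]<hi)&(abs(q[:,1-ax])<.012)]
        if len(f)>20:
            c=f.mean(0); n=np.linalg.svd(f-c)[2][2]; n*=np.sign(n[ax]); print(ax,lo,len(f),c.round(4),n.round(3))
b=near&(T[...,2]>.062); yy,xx=np.nonzero(b); print('tip', len(yy)); 
t=T[b]
for z0 in np.arange(.06,.1,.006):
    k=t[(t[:,2]>=z0)&(t[:,2]<z0+.006)]
    if len(k): print(round(z0,3),len(k),k.mean(0).round(4),k[:,2].max().round(4))
r,c=np.nonzero(near); print(r.min(),r.max(),c.min(),c.max())
cv2.imwrite('pics/s9c.png',cv2.resize(im[90:210,200:350],(750,600))[:,:,::-1])
```

```text
t 19.6 pos [0.5266 0.0336 0.2133] g 33.2 F [ 0.1   0.5  -1.51] xyaw 16.53
 tool slide cm in current R [ 0.03 -0.07  0.09]
 rotvec deg [ 0.01 -0.02  0.03]  slide cm in target R [ 0.03 -0.07  0.09]
304 yellow tool-frame min/max [-0.0201 -0.0097 -0.0191] [0.0184 0.021  0.055 ]
0 0.011 35 [0.0164 0.0027 0.032 ] [ 0.999  0.011 -0.036]
1 0.011 177 [0.0002 0.0168 0.0144] [ 0.003  1.    -0.018]
tip 39
0.06 10 [0.0043 0.0084 0.0642] 0.0655
0.066 7 [0.0045 0.0084 0.0681] 0.0701
0.072 3 [0.0018 0.0042 0.0757] 0.0773
0.078 13 [0.0022 0.0052 0.0813] 0.0834
0.084 6 [0.0037 0.0069 0.0862] 0.0874
0 153 213 282
```

View pics/s9c.png

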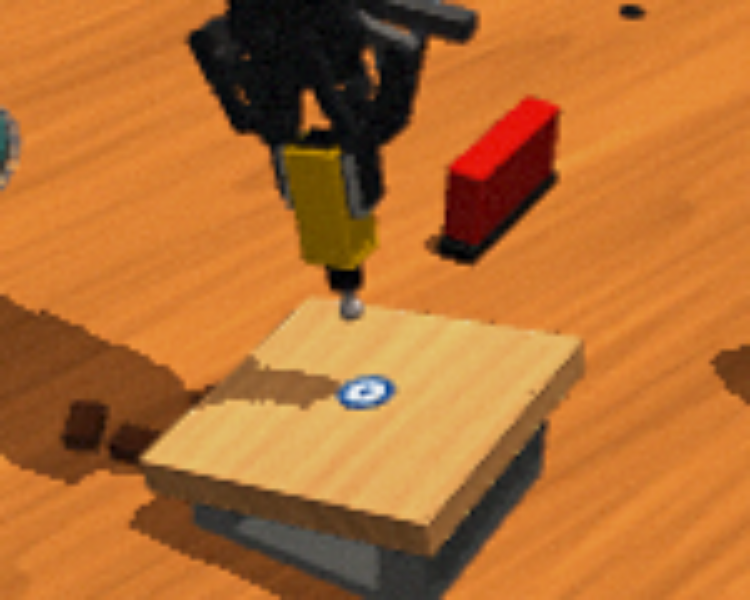

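The ball hangs above the mark, the meter is parallel to the tool to within about 0.03 rad, and the scraper and chips are in place. I'll come down to about 5 mm.

>>> {"name": "apply_moves", "arguments": {"rows": [{"slide": [0,-0.1,1.5],"delta_rot": [0,0,0],"grip": 2.5},{"slide": [0,0,1.5],"delta_rot": [0,0,0],"grip": 2.5},{"slide": [0,0,1],"delta_rot": [0,0,0],"grip": 2.5},{"slide": [0,0,0.5],"delta_rot": [0,0,0],"grip": 2.5},{"slide": [0,0,0],"delta_rot": [0,0,0],"grip": 2.5},{"slide": [0,0,0],"delta_rot": [0,0,0],"grip": 2.5}]}}

```text
time_s: 20.4
ee_pos: [0.5352, 0.0372, 0.169]
tcp_rot: [-0.015, 0.984, 0.143, 0.104]
ft_force: [0.2, 0.3, -1.6]
grip_width: 0.386
```

```bash
cat > chk.py <<'E'
from h import *
plan(face(0,.004,.0905),RT)
s=env.sense()
F=[]
for i in range(3):
    im,d=snap('scene','fin.png'); F.append(env.sense()['ft_force'])
print('F.n',np.mean(F,0)@nn, np.std(np.array(F)@nn))
hsv=cv2.cvtColor(im,cv2.COLOR_RGB2HSV); m=np.zeros((384,512),bool); m[150:185,250:300]=1
m&=(hsv[...,0]>95)&(hsv[...,0]<135)&(hsv[...,1]>100)
ys,xs=np.nonzero(m)
if len(xs)>5:
    (u,v),sz,_=cv2.fitEllipse(cv2.convexHull(np.stack([xs,ys],1).astype(np.int32)))
    p=viewer.camera_params('scene');Vi=np.linalg.inv(p['view'])
    dr=Vi[:3,:3]@np.array([(u-p['cx'])/p['fx'],-(v-p['cy'])/p['fy'],-1]); o=Vi[:3,3]
    X=o+((C-o)@nn)/(dr@nn)*dr; print('mark scene px',u,v,sz,'u,v',(X-C)@up3,(X-C)@lev)
E=s['ee_pos']+rot(s).apply([0,0,.0905]); print('ball u,v,h',(E-C)@up3,(E-C)@lev,(E-C)@nn)
cv2.imwrite('pics/finc.png',cv2.resize(im[100:200,220:320],(600,600),interpolation=2)[:,:,::-1])
E
python3 chk.py
```

```text
t 20.4 pos [0.5352 0.0372 0.169 ] g 33.0 F [ 0.21  0.32 -1.56] xyaw 16.53
 tool slide cm in current R [0.04 0.03 0.57]
 rotvec deg [ 0.   -0.03  0.03]  slide cm in target R [0.04 0.03 0.57]
F.n -1.3939300589389898 0.20682992446884374
mark scene px 271.6029968261719 164.56658935546875 (11.127716064453125, 14.158217430114746) u,v -0.014321223179381778 0.016296645141124014
ball u,v,h -0.00037793244634153615 0.00432302549086014 0.0057077386370880745
```

Run:
```python
from h import *
p=viewer.camera_params('scene');Vi=np.linalg.inv(p['view']);V=np.array(p['view'])
for f in('s8.png','s9.png','fin.png'):
    im=cv2.imread('pics/'+f)[:,:,::-1].copy()
    hsv=cv2.cvtColor(im,cv2.COLOR_RGB2HSV); m=np.zeros((384,512),bool); m[155:182,258:290]=1
    m&=(hsv[...,0]>95)&(hsv[...,0]<135)&(hsv[...,1]>100)
    ys,xs=np.nonzero(m); u,v=(xs.min()+xs.max())/2,(ys.min()+ys.max())/2
    dr=Vi[:3,:3]@np.array([(u-p['cx'])/p['fx'],-(v-p['cy'])/p['fy'],-1]); o=Vi[:3,3]
    X=o+((C-o)@nn)/(dr@nn)*dr; print(f,xs.min(),xs.max(),ys.min(),ys.max(),'u,v',(X-C)@up3,(X-C)@lev)
def pr(X):
    c=V@np.r_[X,1]; return p['cx']+p['fx']*c[0]/-c[2], p['cy']-p['fy']*c[1]/-c[2]
print('pred mark px',pr(face(0,.004,0)),'pred ball px',pr(face(0,.0043,.0057+.007)))
```

```text
s8.png 268 278 165 171 u,v -0.0006030135898667327 0.0013472260352925239
s9.png 268 278 165 171 u,v -0.0006030135898667327 0.0013472260352925239
fin.png 268 278 158 171 u,v -0.010429688819975122 0.017832897025134273
pred mark px (np.float64(273.6440691153859), np.float64(167.55038398587214)) pred ball px (np.float64(273.0307410985325), np.float64(163.7786599320779))
```

View pics/finc.png

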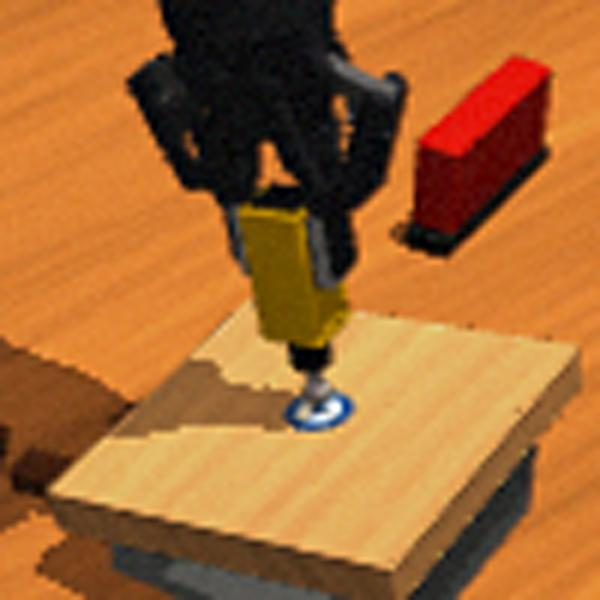

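In the view the ball (318,398) sits right over the mark (320,410). Both cameras agree on the mark within about 3 mm. I'll press in small steps while reading the force (baseline about -1.4 N along the normal).

>>> {"name": "apply_moves", "arguments": {"rows": [{"slide": [0,0.1,0.25],"delta_rot": [0,0,0],"grip": 2.5},{"slide": [0,0,0.25],"delta_rot": [0,0,0],"grip": 2.5},{"slide": [0,0,0.2],"delta_rot": [0,0,0],"grip": 2.5},{"slide": [0,0,0.2],"delta_rot": [0,0,0],"grip": 2.5},{"slide": [0,0,0],"delta_rot": [0,0,0],"grip": 2.5},{"slide": [0,0,0],"delta_rot": [0,0,0],"grip": 2.5}]}}

```text
time_s: 21.3
ee_pos: [0.5371, 0.0367, 0.16]
tcp_rot: [-0.015, 0.984, 0.143, 0.103]
ft_force: [-0.6, -1.3, 1.1]
grip_width: 0.388
```

```bash
python3 chk.py
```

```text
t 21.3 pos [0.5371 0.0367 0.16  ] g 33.1 F [-0.55 -1.33  1.15] xyaw 16.53
 tool slide cm in current R [ 0.06 -0.06 -0.35]
 rotvec deg [ 0.   -0.    0.03]  slide cm in target R [ 0.06 -0.06 -0.35]
F.n 1.308174050442886 0.3536968257801401
mark scene px 271.82989501953125 166.00186157226562 (9.82077693939209, 12.046109199523926) u,v -0.009569728460934564 0.00967767212913638
ball u,v,h -0.0006071402425022618 0.0033633878455981685 -0.003500152277734044
```

>>> {"name": "apply_moves", "arguments": {"rows": [{"slide": [0,0,0.1],"delta_rot": [0,0,0],"grip": 2.5},{"slide": [0,0,0],"delta_rot": [0,0,0],"grip": 2.5},{"slide": [0,0,0],"delta_rot": [0,0,0],"grip": 2.5},{"slide": [0,0,0],"delta_rot": [0,0,0],"grip": 2.5},{"slide": [0,0,0],"delta_rot": [0,0,0],"grip": 2.5}]}}

```text
time_s: 22.08
ee_pos: [0.5373, 0.0368, 0.1589]
tcp_rot: [-0.015, 0.984, 0.143, 0.103]
ft_force: [-1.2, -1.0, 0.9]
grip_width: 0.392
```

```bash
python3 chk.py
python3 - <<'E'
from h import *
for i in range(4):
    snap('top'); s=env.sense(); print(s['ft_force']@nn, s['ee_pos'].round(4))
E
```

```text
t 22.075 pos [0.5373 0.0368 0.1589] g 33.5 F [-1.25 -0.95  0.91] xyaw 16.53
 tool slide cm in current R [ 0.06 -0.06 -0.46]
 rotvec deg [-0.   -0.    0.03]  slide cm in target R [ 0.06 -0.06 -0.46]
F.n 1.9124430189294523 0.29550888680785353
mark scene px 272.86602783203125 165.9932403564453 (9.543439865112305, 11.775345802307129) u,v -0.006589733851832114 0.010623000065945683
ball u,v,h -0.0006278941931107355 0.0034221483849306115 -0.004564834559866078
1.2501705928330205 [0.5373 0.0368 0.1589]
0.9487286490600976 [0.5373 0.0368 0.1589]
1.6655810897458765 [0.5373 0.0368 0.1589]
0.8379092209083528 [0.5373 0.0368 0.1589]
```

```bash
python3 -c "
from h import *
print(hand_in())"
```

```text
the job is handed in; nothing more can be done
None
```

I wiped the three chips off the low edge with the scraper and stood the scraper upright on the bench at about (0.40, 0.32), clear of the blank. I then took the large yellow meter out of its stand and pressed it square on the target. The job was handed in at about 22 s with the meter still held; `hand_in` gives no verdict.

Last checks:
- **Pressing:** the tip should be about 4.6 mm in by geometry, with about 2.8 N on the blank against an unloaded baseline. The force readings scattered by about 0.4 N.
- **Squareness:** the tool is square to the face to under 0.1°. The meter was parallel to the tool within about 0.03 rad from depth.
- **Ball position:** the ball should be within about 2–3 mm of the target centre. The two cameras disagreed by about 3 mm on where the mark lies along the face, and I aimed between them.
- **Mark while pressed:** the scene-camera fit of the mark was off once the meter partly covered it, so I ignored it.
- **Chips:** one chip partly under the low edge appeared to be leaning. The heights I read there stayed below 38 mm.
- **Not confirmed:** my picture limit was used up, so I did not look at the final pressed state.

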